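# Hold a spring clamp open over a board

### The arm

A 7-joint arm with a two-finger parallel gripper is mounted at the origin on a cart in front of the work surface, level with it; the furniture and walls round the work are solid. World frame = base frame: x ahead of the robot, y to its left, z up, the work surface at z = 0. Lengths are in m, angles in rad, forces in N, time in s.
With the tool pointing down it reaches from about 0.425 to 0.925 m from the base axis. Payload 6.8 kg.
Tool frame: the origin (TCP) lies at the very end of the fingers, on their centre line; the grasp point (between the pads) lies 19 mm behind it; z points along the fingers, y is the line along which they close (so a half turn about z gives the same grasp; the last joint's range is limited). The gripper opens to 85 mm and grips with 20 to 120 N. Pads are 22 mm wide; open, the fingers measure 114 mm over their backs; the gripper's body (76 mm by 85 mm) begins 54 mm behind the grasp point. The pads swing forward as they close: fully open they stand 13 mm farther back than shut.
Start: joints at [-1.297, 0.477, 0.022, 1.555, -0.011, 1.109, -0.083], TCP at [0.251, 0.626, 0.231] pointing down, gripper open.
Joint ranges: [-2.96, 2.96], [-0.34, 2.1], [-1.41, 1.46], [0.24, 2.44], [-1.37, 4.51], [0.17, 1.92], [-2.96, 2.96]. Speed limits (rad/s): [2.39, 2.39, 3.14, 3.14, 3.14, 3.14, 3.14].

### API

Orientations are given as a unit quaternion [w, x, y, z].
In Python, from station import monitor, eyes, bot gives the robot as it stands.
- The arm moves only by the tool drive_effector, called after "Call:" as name([rows], argument=value, ...), one row to a line, values as JSON. Schema: {"type":"object","properties":{"steps":{"type":"array","items":{"type":"array","prefixItems":[{"type":"array","items":{"type":"number"},"minItems":3,"maxItems":3},{"type":"number"},{"type":"number"}],"minItems":3,"maxItems":3},"minItems":1,"maxItems":20},"grip_n":{"type":"number"},"only":{"type":"string"},"quiet":{"type":"boolean"},"lines":{"type":"string"}},"required":["steps"],"additionalProperties":false}. steps is a list of rows, 1 to 20 of them, each written [[dx, dy, dz], turn, opening]: dx, dy, dz in shares of the most that a row can go, 1 being 50 mm, then a turn about the tool's z in shares of 4 rad (1.0 is 4 rad), then the opening from 0.0 (shut) to 1.0 (fully open); each row shifts and turns the commanded pose from where the row before left it, along the tool's axes as they then stand; what a row does not reach is not made up. A row lasts 1/10 s, in which the tool goes at most 0.05 m and 0.15 rad, less where a joint would pass 70% of its speed; a pose out of reach is approached as far as the arm can. The fingers move at their own pace and stop on an object; grip_n is the grip in N (left out, the last holds). Time passes only in rows, so rows that do not move let the fingers close. The tool returns the time, the measured TCP pose, the force, the opening and the grip force at its end. only (a regular expression) keeps the lines of the reply that match it, lines (a string "A,B") keeps lines A to B, and quiet returns only ok. Input that does not fit is refused with a message, and nothing moves.
- monitor.get_obs(): the state, without advancing time (a new reading comes with each control period).
- eyes.read_camera(name): name is "scene" or "top" or "wrist"; returns the picture (420x560x3 uint8, blue, green, red); there is no depth.
- eyes.camera_info(name): a dict with "vertical_fov" (degrees; the focal length in pixels is half the picture's height over the tangent of half this angle, whatever the lens; pixels are square), "cx", "cy" (the principal point, pixels), "k1" (the pictures are not rectified: a ray, as slopes to the right and down, at radius r is drawn at 1 + k1 r^2 times it, then the intrinsics apply), "view" (4x4, takes a point from world to camera coordinates); the wrist camera has in their place "hand_eye" (4x4, takes a point from camera to tool coordinates, whose origin is the TCP and whose axes are the flange's). Camera axes: x right, y up, looking along -z (the intrinsics and any distortion apply to the point x, -y, -z); pixel columns grow to the right and rows downward; lengths in m; the calibration is good to about 2 mm. A picture is of the moment at which its call begins: read the wrist's pose just before it. camera_info takes no time and is no camera call.
- bot.hand_in(): hands the job in; it is judged then, once.
The state is a dict: "t": time; "q": joint angles; "joint_vel": joint speeds; "joint_torque": joint torques, N m; "eef_pos": TCP position; "tool_rot": TCP orientation; "contact_force": force on the tool from outside, world axes, zero at the start; "torque": the same for the moment, N m; "gripper_width": opening from 0.0 (shut) to 1.0 (fully open); "grasp_force": force on a finger pad.
Only numpy, scipy, OpenCV 4.12 (cv2) and the standard library are available. Lean on these libraries where they do the work, as an engineer would, in place of code of your own. Each camera call takes 0.05 s, during which the arm holds its last target. There are 200 camera calls.

### The job

Get the thin board ready for clamping: stand it on its long edge in the groove of the slotted block, pushed fully down and roughly centred along the groove, and let go of it. Then squeeze the spring clamp's handles so that it comes off its storage rail, and bring it, still squeezed open, down over the board's top edge so that one jaw is on each side, clearly below the edge, and the clamp touches neither board nor block. Finish while still holding the clamp open like that; leave the other things on the table where they are.

Things in the scene. Friction and masses are not known exactly. Their poses are not given: they have to be found in the camera images.
- slot_block: Fixed dark wooden block, 130 (x) x 70 (y) x 42 mm high; origin at the centre of its underside, z up. An open groove runs along x through its whole length, midway in y: 21.5 mm wide, flared to 31 mm in the top 6 mm, floor 12 mm above the table. With the board seated, the board's centre is 44.5 mm and its top edge 77 mm above the table.
- board: The loose thin wide offcut, 65 x 210 x 19 mm, about 0.12 kg, starting on the table standing on its long edge. Axes: own x points up (65 mm), own y along its length (210 mm), own z across its thickness (19 mm). Its origin is in the middle of one broad face; use point board_mid for the centre.
- board_mid (a point): Centre of the board (same axes as the board); top edge 32.5 mm above it, broad faces 9.5 mm to either side.
- clamp_rail: Fixed wooden stand on which the clamp is stored: foot 130 x 70 x 12 mm and an upright plate 110 (x) x 10 (y) mm, top edge 70 mm above the table; origin at the centre of its underside.
- clamp: Steel spring clamp with black grips, like a big clothes-peg, 0.12 kg, 150 mm tall, clipped upright on the rail, handles up. Origin: pivot pin, 125 mm above the table at the start; then z is up, x the pivot axis along the rail, half A (this body) at -y, half B at +y. Squeezing the handles along y opens the jaws below. Jaws are 22 mm wide along x and reach up to 12 mm outside the tip points.
- handle_a (a point): Axis of the round roll at the upper end of half A's handle: roll radius 6 mm, 28 mm long along the pivot axis; 66 mm above the pivot and 27 mm off its middle at the start (so 66 mm over both rolls). Grip on the two rolls from above, the fingers closing along the clamp's y.
- handle_b (a point): The same on half B.
- tip_a (a point): Lowest point of the inner face of half A's jaw pad, 75 mm below the pivot at the start, about 141 mm below the handle rolls; the pad is 15 mm tall above it.
- tip_b (a point): The same on half B. Distance between the tips = gape at the lower ends: 10 mm at the start, about 46 mm at the full 0.5 rad.
- clamp_jaw (a joint): Opening angle of the clamp in rad, 0 at the start (jaws parallel, 10 mm apart, gripping the rail), stop at 0.56; a spring shuts it: each handle needs about 6 N at 0 and 13 N at 0.5. At 0.5 rad the rolls measure about 32 mm over their outsides.
- grease_tin: Bystander, not to be moved: the nearer of two closed round tins, 70 mm across, 40 high.
- bolt_long: Bystander, not to be moved: hex bolt with nut, 68 mm long, lying flat.
- bolt_short: Bystander, not to be moved: hex bolt with nut, 52 mm long, lying flat.
- spanner: Bystander, not to be moved: open-end spanner, 201 mm long, lying flat.
- short_offcut: Bystander, not to be moved: small wooden offcut, 35 x 90 x 24 mm, lying flat.
- marker: Bystander, not to be moved: the nearer of two marker pens, 134 mm long, lying flat.
- site_plug: Bystander, not to be moved: fat plug without lead, 52 x 101 x 52 mm.

How it is judged:
On the way, in this order (a step that is already met when the one before it is completed fails the run):
1. the board stands in the groove and is let go (z of board_mid in the frame of slot_block below 0.0495 m and y of board_mid in the frame of slot_block between -0.006 and 0.006 m and x of board_mid in the frame of slot_block between -0.035 and 0.035 m and angle between the y axis of board and the x axis of slot_block, either way round below 0.08 rad and angle between board_mid's own x axis and vertical below 0.15 rad and contact force between the fingers and board below 0.1 N), for 0.2 s.
2. the clamp is off its rail and held open (contact force between clamp and clamp_rail below 0.1 N and contact force between the fingers and clamp above 2 N and horizontal distance between clamp and clamp_rail above 0.08 m and distance between tip_a and tip_b above 0.02 m), for 0.2 s.
At the end, for the whole second after the job is handed in: Board in the groove: within 5 mm of its floor, 35 mm of centre along it, 0.08 rad of its direction, not held. Clamp held squeezed at rest: jaw tips 27 mm or more apart, one each side of the board, 8 mm or more below its top edge, touching neither board, block nor rail (z of board_mid in the frame of slot_block below 0.0495 m and y of board_mid in the frame of slot_block between -0.006 and 0.006 m and x of board_mid in the frame of slot_block between -0.035 and 0.035 m and angle between the y axis of board and the x axis of slot_block, either way round below 0.08 rad and angle between board_mid's own x axis and vertical below 0.15 rad and distance between tip_a and tip_b above 0.027 m and ((z of tip_a in the frame of board_mid above 0.0105 m and z of tip_b in the frame of board_mid below -0.0105 m) or (z of tip_b in the frame of board_mid above 0.0105 m and z of tip_a in the frame of board_mid below -0.0105 m)) and x of each of tip_a, tip_b in the frame of board_mid below 0.0245 m and y of tip_a in the frame of board_mid between -0.095 and 0.095 m and y of tip_b in the frame of board_mid between -0.095 and 0.095 m and contact force between each of clamp, the arm and board below 0.2 N and contact force between clamp and slot_block below 0.2 N and contact force between clamp and clamp_rail below 0.2 N and contact force between the fingers and clamp above 2 N and linear speed of each of clamp, board below 0.03 m/s); the arm keeps its last pose, push and grip.
It fails at once if one of the other loose things is pushed more than 3 cm from its place (distance of any of grease_tin, bolt_long, bolt_short, spanner, short_offcut, marker, site_plug from where it was at the start of the episode above 0.03 m).
It also fails if it takes over 54 s, if anything falls off the work surface, if the arm or the gripper's body presses on something with over 40 N, if the wrist force passes 120 N, or if a joint passes its speed limit or range.

## Working session

There is one attempt and no reset: what is moved stays moved. The work goes in short steps, Python scripts to look and compute and a tool call to move; the robot and the scene stay as the last step left them, time stands still between calls to the robot, and variables do not carry over. Pictures are saved under pics/ and viewed, at most 10 in all, crops included, and the job is handed in when it is done.

```bash
ls; mkdir -p pics; python3 - <<'E'
from station import monitor, eyes, bot
import cv2, numpy as np
np.set_printoptions(precision=4,suppress=True)
o=monitor.get_obs(); print(o)
for n in ["scene","top"]:
    cv2.imwrite(f"pics/{n}0.png",eyes.read_camera(n)); print(n,eyes.camera_info(n))
print(eyes.camera_info("wrist"))
E
```

```text
pics
{'t': 0.0, 'q': array([-1.2971,  0.4778,  0.0223,  1.5565, -0.0115,  1.1093, -0.0831]), 'joint_vel': array([-0.0015, -0.0007, -0.0002, -0.0014,  0.0011, -0.0003, -0.0013]), 'joint_torque': array([ -0.0003, -59.6446,   1.6076, -28.12  ,   0.0123,   0.0093,
        -0.    ]), 'eef_pos': array([0.2513, 0.6258, 0.2303]), 'tool_rot': array([-0.0001,  0.1897,  0.9818, -0.0009]), 'contact_force': array([ 0.4413, -0.1537, -1.2003]), 'torque': array([ 0.0292, -0.0059, -0.026 ]), 'grasp_force': 0.0, 'gripper_width': 1.0002150699106211}
scene {'vertical_fov': 55.535117863058304, 'cx': 279.83180242353046, 'cy': 208.01950825952952, 'k1': -0.04596222680727557, 'view': array([[ 0.9048, -0.4257, -0.0128, -0.5419],
       [ 0.2892,  0.592 ,  0.7522, -0.2629],
       [-0.3126, -0.6843,  0.6588, -0.9479],
       [ 0.    ,  0.    ,  0.    ,  1.    ]])}
top {'vertical_fov': 48.86394506037979, 'cx': 280.2949207868285, 'cy': 205.83896802659555, 'k1': -0.1274583607480654, 'view': array([[-0.0245, -0.9997,  0.0028, -0.0088],
       [ 0.9827, -0.0236,  0.1838, -0.5988],
       [-0.1837,  0.0072,  0.983 , -1.2759],
       [ 0.    ,  0.    ,  0.    ,  1.    ]])}
{'vertical_fov': 64.46995978196603, 'cx': 281.9699108072156, 'cy': 210.83149318380902, 'k1': -0.05266451082852177, 'hand_eye': array([[ 0.0001,  0.9496,  0.3133,  0.0809],
       [ 1.    ,  0.    , -0.0004,  0.0003],
       [-0.0004,  0.3133, -0.9496, -0.1423],
       [ 0.    ,  0.    ,  0.    ,  1.    ]])}
```

View pics/top0.png

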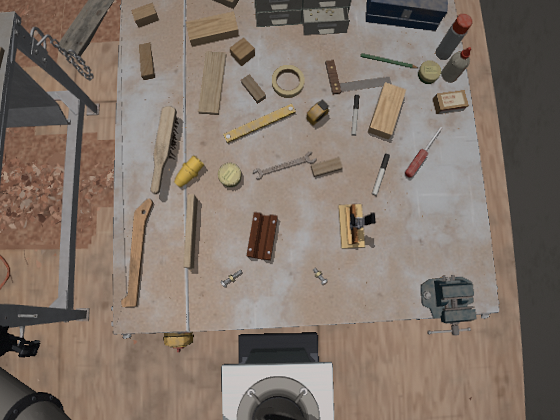

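View pics/scene0.png

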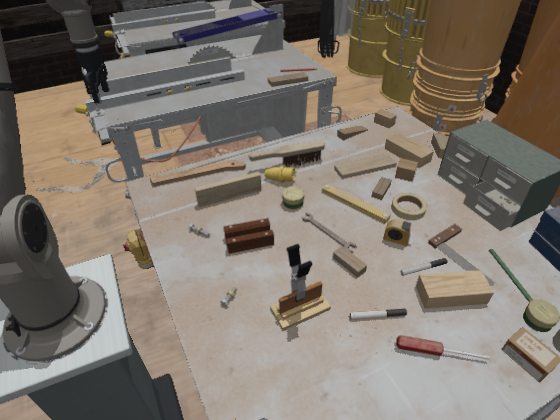

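The top view shows the board on edge at about (192,231), the slotted block at (262,237) and the clamp on its rail at (352,227). The scene view shows the same three at (228,188), (249,236) and (300,290). I'll enlarge these regions to pick corners.

```bash
cat > h.py <<'E'
import cv2, numpy as np
from station import monitor, eyes, bot
from scipy.spatial.transform import Rotation as R
np.set_printoptions(precision=4,suppress=True)
def cam(name,o=None):
    """intrinsics K, dist, and world->OpenCV-camera T"""
    i=eyes.camera_info(name); f=210/np.tan(np.radians(i["vertical_fov"]/2))
    K=np.array([[f,0,i["cx"]],[0,f,i["cy"]],[0,0,1]]); d=np.array([i["k1"],0,0,0.])
    if name=="wrist":
        o=o or monitor.get_obs(); q=o["tool_rot"]; W=np.eye(4); W[:3,:3]=R.from_quat([q[1],q[2],q[3],q[0]]).as_matrix(); W[:3,3]=o["eef_pos"]
        V=np.linalg.inv(W@i["hand_eye"])
    else: V=i["view"]
    return K,d,np.diag([1,-1,-1,1.])@V
def px2w(name,uv,z,c=None):
    K,d,T=c or cam(name); n=cv2.undistortPoints(np.array(uv,float).reshape(-1,1,2),K,d)[:,0]
    r=np.c_[n,np.ones(len(n))]@T[:3,:3]; p=-T[:3,:3].T@T[:3,3]
    z=np.broadcast_to(z,len(n)); return p+r*((z-p[2])/r[:,2])[:,None]
def w2px(name,P,c=None):
    K,d,T=c or cam(name)
    return cv2.projectPoints(np.array(P,float).reshape(-1,1,3),cv2.Rodrigues(T[:3,:3])[0],T[:3,3],K,d)[0][:,0]
def crop(im,x0,y0,w,h,s): return cv2.resize(im[y0:y0+h,x0:x0+w],None,fx=s,fy=s,interpolation=cv2.INTER_CUBIC)
E
python3 - <<'E'
from h import *
t=cv2.imread("pics/top0.png"); s=cv2.imread("pics/scene0.png")
# panels: board, block, rail in top (x5)
a=[crop(t,170,190,50,85,6.5),crop(t,240,200,45,70,6.5),crop(t,330,195,50,60,6.5)]
H=max(i.shape[0] for i in a); a=[cv2.copyMakeBorder(i,0,H-i.shape[0],0,4,cv2.BORDER_CONSTANT) for i in a]
b=np.hstack(a)[:, :800]; print(b.shape,[i.shape for i in a]); cv2.imwrite("pics/c_top.png",b)
a=[crop(s,185,165,95,90,4.2),crop(s,260,235,80,95,4.2)]
H=max(i.shape[0] for i in a); a=[cv2.copyMakeBorder(i,0,H-i.shape[0],0,4,cv2.BORDER_CONSTANT) for i in a]
b=np.hstack(a); print(b.shape); cv2.imwrite("pics/c_sc.png",b)
E
```

```text
(552, 800, 3) [(552, 329, 3), (552, 296, 3), (552, 329, 3)]
(399, 743, 3)
```

View pics/c_top.png

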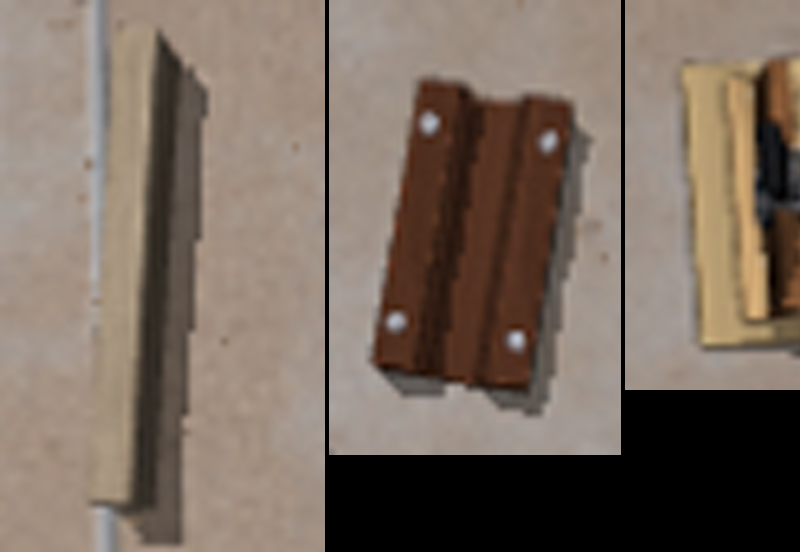

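```bash
python3 - <<'E'
from h import *
def px(l,x0,y0): return (np.array(l)+.5)/6.5-.5+[x0,y0]
def rep(n,l,x0,y0,z):
    P=px2w("top",px(l,x0,y0),z)[:,:2]; print(n,P.tolist()); TL,TR,BL,BR=P
    d=(TL+TR-BL-BR)/2; print(" c",P.mean(0),"len",np.linalg.norm(d),"wid",np.linalg.norm((TR+BR-TL-BL)/2),"yaw",np.arctan2(d[1],d[0]))
rep("board",[(122,25),(155,30),(92,500),(130,505)],170,190,.065)
rep("block",[(89,80),(244,102),(46,365),(201,388)],240,200,.042)
P=px2w("top",px([(58,65),(77,347)],330,195),.012)[:,:2]; d=P[0]-P[1]; print("rail",P,np.linalg.norm(d),np.arctan2(d[1],d[0]))
o=monitor.get_obs(); print(o["t"],o["eef_pos"]); 
E
```

```text
board [[0.6395148591479376, 0.24124366060312027], [0.6368699965063334, 0.22643139427121795], [0.4297727461902531, 0.25234137931424067], [0.42732761705764094, 0.23573935447824187]]
 c [0.5334 0.2389] len 0.209890374543822 wid 0.015911990022018447 yaw -0.04862949011628539
block [[0.5850112801639679, 0.0554466500279585], [0.5733984585916931, -0.013551450352227483], [0.45826699106026286, 0.07622869879911864], [0.446602296990577, 0.00829357268482895]]
 c [0.5158 0.0316] len 0.12854943348236375 wid 0.06944881433949952 yaw -0.16656949817817843
rail [[ 0.6063 -0.1974]
 [ 0.4765 -0.2001]] 0.12981549076672544 0.02016186774298521
0.1 [0.2513 0.6259 0.2304]
```

View pics/c_sc.png

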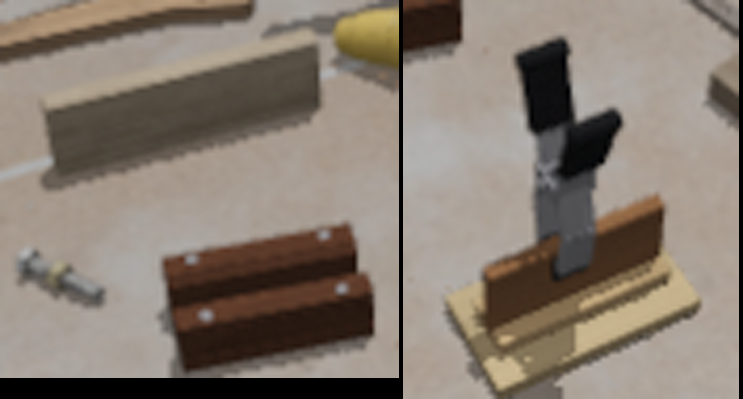

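The scene crop shows the clamp clipped at about the middle of the rail, with handles up and the upper roll at about (290,248) in the full picture. The sizes I measured for the block, board and rail match the given ones. Moving above the board.

Units first: shifts go in shares of 50 mm and turns go in shares of 4 rad. So -0.031 m is -0.62, -0.025 m is -0.5, -0.11 rad / 4 = -0.0275.

Call:
drive_effector([
  [[0, 0, 0], -0.0275, 1],
  [[0, 0, 0], -0.0275, 1],
  [[0, 0, 0], -0.0275, 1],
  [[-0.5, -0.62, 0], 0, 1],
  [[-0.5, -0.62, 0], 0, 1],
  [[-0.5, -0.62, 0], 0, 1],
  [[-0.5, -0.62, 0], 0, 1],
  [[-0.5, -0.62, 0], 0, 1],
  [[-0.5, -0.62, 0], 0, 1],
  [[-0.5, -0.62, 0], 0, 1],
  [[-0.5, -0.62, 0], 0, 1],
  [[-0.5, -0.62, 0], 0, 1],
  [[-0.5, -0.62, 0], 0, 1],
  [[-0.5, -0.62, 0], 0, 1],
  [[-0.5, -0.62, 0], 0, 1],
  [[0, 0, 0], 0, 1],
  [[0, 0, 0], 0, 1],
], grip_n=30)

```text
t: 1.8
eef_pos: [0.5321, 0.2382, 0.2309]
tool_rot: [-0.0, 0.027, 1.0, -0.0]
contact_force: [-0.1, 0.7, 0.2]
gripper_width: 0.999
grasp_force: 0.0
```

```bash
cat >> h.py <<'E'
def todo(xyz,yang):
    """tool-axis shift (after the turn) and turn that bring the TCP to xyz with tool y at world angle yang"""
    o=monitor.get_obs(); q=o["tool_rot"]; M=R.from_quat([q[1],q[2],q[3],q[0]]).as_matrix()
    turn=-(yang-np.arctan2(M[1,1],M[0,1])); turn=(turn+np.pi/2)%np.pi-np.pi/2
    N=M@R.from_euler("z",turn).as_matrix(); print("t %.2f"%o["t"],"eef",o["eef_pos"],"tilt z",M[:,2],"| shift",N.T@(np.array(xyz)-o["eef_pos"]),"turn %.4f"%turn)
E
python3 - <<'E'
from h import *
todo([.5334,.2389,.036],np.pi/2-.0486)
c=cam("wrist"); im=eyes.read_camera("wrist")
cv2.imwrite("pics/w1.png",im)
ca,sa=np.cos(-.0486),np.sin(-.0486)
print(w2px("wrist",[[.5334+a*ca-b*sa,.2389+a*sa+b*ca,.065] for a,b in [(.105,.0095),(.105,-.0095),(-.105,.0095),(-.105,-.0095)]],c))
E
```

```text
t 1.80 eef [0.5321 0.2382 0.2309] tilt z [-0.0007 -0.0004 -1.    ] | shift [-0.0014  0.0008  0.1949] turn -0.0059
[[291.7741 287.5016]
 [273.8112 287.5911]
 [292.5607  74.0365]
 [270.6043  74.1715]]
```

View pics/w1.png

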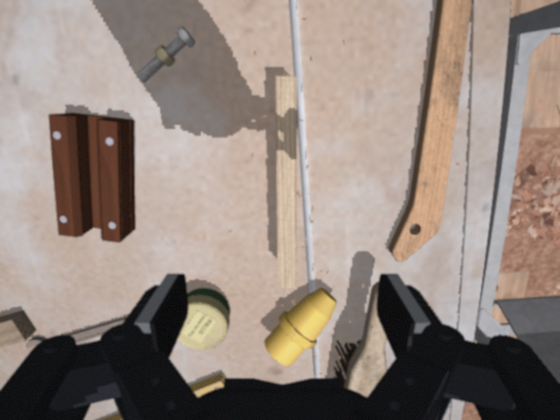

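In the wrist view the board's top edge runs from (285,75) to (287,288). That is about 4 px (3 mm) to +y of the estimate, so I shift by that and descend. The block's top is visible at (52–133, 115–240).

In the tool's units: 0.03 m is 0.6, 0.02 m is 0.4, -0.006 rad / 4 = -0.0015.

Call:
drive_effector([
  [[-0.026, 0.058, 0.4], -0.0015, 1],
  [[0, 0, 0.6], 0, 1],
  [[0, 0, 0.6], 0, 1],
  [[0, 0, 0.6], 0, 1],
  [[0, 0, 0.6], 0, 1],
  [[0, 0, 0.6], 0, 1],
  [[0, 0, 0.4], 0, 1],
  [[0, 0, 0.1], 0, 1],
  [[0, 0, 0], 0, 0.5],
  [[0, 0, 0], 0, 0],
  [[0, 0, 0], 0, 0],
  [[0, 0, 0], 0, 0],
  [[0, 0, 0], 0, 0],
  [[0, 0, 0], 0, 0],
  [[0, 0, 0], 0, 0],
  [[0, 0, 0], 0, 0],
], grip_n=30)

```text
t: 3.45
eef_pos: [0.5338, 0.2425, 0.0372]
tool_rot: [0.001, 0.023, 1.0, 0.0]
contact_force: [-0.9, 0.4, 5.9]
gripper_width: 0.215
grasp_force: 33.4
```

In the tool's units: -0.04 m is -0.8, -0.02 m is -0.4.

Call:
drive_effector([
  [[0, 0, -0.4], 0, 0],
  [[0, 0, -0.8], 0, 0],
  [[0, 0, -0.8], 0, 0],
  [[0, 0, 0], 0, 0],
  [[0, 0, 0], 0, 0],
])

```text
t: 3.95
eef_pos: [0.5336, 0.2424, 0.137]
tool_rot: [0.001, 0.023, 1.0, 0.001]
contact_force: [-0.5, -0.3, -1.3]
gripper_width: 0.215
grasp_force: 32.4
```

```bash
python3 - <<'E'
from h import *
todo([.5158,.0316,.13],np.pi/2-.1666)
E
```

```text
t 3.95 eef [0.5336 0.2424 0.137 ] tilt z [ 0.0014  0.001  -1.    ] | shift [-0.0174 -0.2108  0.0068] turn 0.1208
```

In the tool's units: -0.03 m is -0.6, -0.025 m is -0.5, 0.06 rad / 4 = 0.015.

Call:
drive_effector([
  [[0, 0, 0], 0.015, 0],
  [[0, 0, 0], 0.015, 0],
  [[-0.04, -0.4, 0], 0, 0],
  [[-0.04, -0.5, 0], 0, 0],
  [[-0.04, -0.6, 0], 0, 0],
  [[-0.04, -0.6, 0], 0, 0],
  [[-0.04, -0.6, 0], 0, 0],
  [[-0.04, -0.6, 0], 0, 0],
  [[-0.04, -0.5, 0], 0, 0],
  [[-0.06, -0.4, 0], 0, 0],
  [[0, 0, 0], 0, 0],
  [[0, 0, 0], 0, 0],
  [[0, 0, 0], 0, 0],
])

```text
t: 5.25
eef_pos: [0.5149, 0.0331, 0.1357]
tool_rot: [-0.001, 0.082, 0.997, 0.0]
contact_force: [-0.3, 0.1, -1.2]
gripper_width: 0.215
grasp_force: 32.3
```

```bash
python3 - <<'E'
from h import *
todo([.5158,.0316,.062],np.pi/2-.1666)
c=cam("wrist"); im=eyes.read_camera("wrist"); cv2.imwrite("pics/w2r.png",im)
a=-.1666; ca,sa=np.cos(a),np.sin(a)
L=[]
for b,z in [(.035,.042),(.0155,.042),(-.0155,.042),(-.035,.042)]:
    p=w2px("wrist",[[.5158+u*ca-b*sa,.0316+u*sa+b*ca,z] for u in (.065,-.065)],c); L.append(p); print(b,p.tolist())
v=cv2.resize(im,None,fx=1.42,fy=1.42,interpolation=cv2.INTER_CUBIC)
for p in L:
    cv2.polylines(v,[np.int32(p*1.42)],False,(0,255,0),1)
cv2.imwrite("pics/w2.png",v)
E
```

```text
t 5.25 eef [0.5149 0.0331 0.1357] tilt z [-0.0011  0.0002 -1.    ] | shift [-0.0012 -0.0013  0.0737] turn 0.0023
0.035 [[322.52437962146513, 291.59057999311585], [330.1281179126462, 127.47776895710082]]
0.0155 [[298.5952965736295, 291.5979460615044], [301.9873112655825, 127.33158868611561]]
-0.0155 [[260.5054290578723, 291.5180792789947], [257.1721759056411, 127.23016820154159]]
-0.035 [[236.57632810881796, 291.4103203283615], [229.03262316402464, 127.24905797452263]]
```

View pics/w2.png

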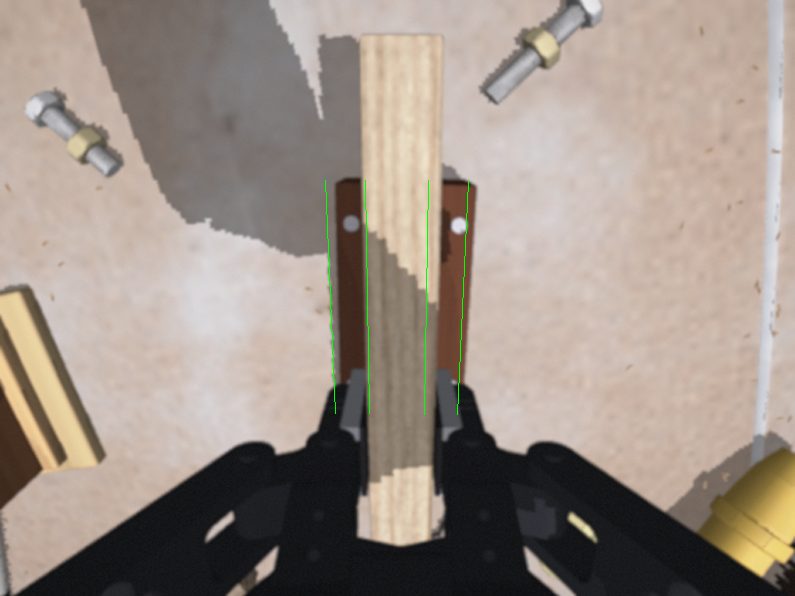

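The board hangs square in the grip at column 401 of the enlarged view. The block's top edges, at 337 and 476 near the front end, sit slightly off the predicted green lines. I'll fit them numerically.

```bash
python3 - <<'E'
from h import *
im=cv2.GaussianBlur(cv2.imread("pics/w2r.png"),(3,3),0).astype(float); c=cam("wrist")
r=im[...,2]/(im[...,0]+8)   # redness
L=[];Rr=[]
for v in range(135,250,4):
    g=np.diff(r[v]); 
    l=220+np.argmax(g[220:250]); k=315+np.argmin(g[315:345]); L.append((l+.5,v)); Rr.append((k+.5,v))
L=np.array(L);Rr=np.array(Rr); print(L[::5].tolist(),Rr[::5].tolist())
o=monitor.get_obs(); q=o["tool_rot"]; M=R.from_quat([q[1],q[2],q[3],q[0]]).as_matrix()
for n,A in (("L",L),("R",Rr)):
    W=(px2w("wrist",A,.042,c)-o["eef_pos"])@M  # tool coords
    p=np.polyfit(W[:,0],W[:,1],1); e=W[:,1]-np.polyval(p,W[:,0]); ok=abs(e)<2.5*np.median(abs(e))+1e-4; p=np.polyfit(W[ok,0],W[ok,1],1)
    print(n,"slope,y0",p,"resid",e.std(),ok.sum(),"x range",W[0,0],W[-1,0])
# front edge row near columns 320-330 (right part)
g=np.array([[u,115+np.argmax(np.diff(r[115:140,u]))+.5] for u in range(242,252)]+[[u,115+np.argmax(np.diff(r[115:140,u]))+.5] for u in range(318,330)]); W=(px2w("wrist",g,.042,c)-o["eef_pos"])@M; print("front tool x",np.median(W[:,0]))
# board edges (tool coordinates, z = board top)
gy=im.sum(2)
for v in (60,80,100):
    d=np.diff(gy[v]); a,b=240+np.argmax(d[240:275])+.5,295+np.argmin(d[295:325])+.5
    print(v,((px2w("wrist",[(a,v),(b,v)],.163,c)-o["eef_pos"])@M)[:,:2].tolist())
E
```

```text
[[236.5, 135.0], [237.5, 155.0], [237.5, 175.0], [238.5, 195.0], [238.5, 215.0], [239.5, 235.0]] [[333.5, 135.0], [332.5, 155.0], [331.5, 175.0], [330.5, 195.0], [328.5, 215.0], [327.5, 235.0]]
L slope,y0 [ 0.0158 -0.0318] resid 0.0002266935287571306 29 x range 0.05852301506447748 -0.026654456882766023
R slope,y0 [0.0182 0.0356] resid 0.0021678668426648516 28 x range 0.05854329417083992 -0.026662882643311136
front tool x 0.06362809267151923
60 [[0.09363656907832509, -0.008656557662502786], [0.09363170391468711, 0.007350581519153236]]
80 [[0.08756264813459878, -0.008468664115338476], [0.08755937278419722, 0.007455761138545946]]
100 [[0.08131777150627467, -0.008608662718705676], [0.08131341441858644, 0.006906428305711676]]
```

In the tool's units: 0.02 m is 0.4, -0.0013 m is -0.026, 0.017 rad / 4 = 0.0043.

Call:
drive_effector([
  [[-0.026, 0.03, 0], 0.0043, 0],
  [[0, 0, 0.4], 0, 0],
  [[0, 0, 0.4], 0, 0],
  [[0, 0, 0.3], 0, 0],
  [[0, 0, 0.1], 0, 0],
  [[0, 0, 0.1], 0, 0],
  [[0, 0, 0], 0, 0],
  [[0, 0, 0], 0, 0],
])

```text
t: 6.1
eef_pos: [0.5174, 0.0337, 0.0718]
tool_rot: [0.0, 0.091, 0.996, 0.0]
contact_force: [0.7, -0.5, -0.2]
gripper_width: 0.217
grasp_force: 32.3
```

Call:
drive_effector([
  [[0, 0, 0.08], 0, 0],
  [[0, 0, 0.08], 0, 0],
  [[0, 0, 0.08], 0, 0],
  [[0, 0, 0], 0, 0],
])

```text
t: 6.5
eef_pos: [0.5165, 0.0335, 0.0587]
tool_rot: [-0.001, 0.091, 0.996, -0.0]
contact_force: [0.8, 0.4, -1.5]
gripper_width: 0.218
grasp_force: 32.3
```

In the tool's units: 0.004 m is 0.08, 0.003 m is 0.06.

Call:
drive_effector([
  [[0, 0, 0.08], 0, 0],
  [[0, 0, 0.06], 0, 0],
  [[0, 0, 0.04], 0, 0],
  [[0, 0, 0.04], 0, 0],
  [[0, 0, 0], 0, 0],
])

```text
t: 7.0
eef_pos: [0.5168, 0.0335, 0.0492]
tool_rot: [-0.0, 0.091, 0.996, 0.0]
contact_force: [-5.2, -0.1, 11.7]
gripper_width: 0.217
grasp_force: 34.1
```

In the tool's units: -0.05 m is -1, -0.04 m is -0.8.

Call:
drive_effector([
  [[0, 0, 0], 0, 0.5],
  [[0, 0, 0], 0, 1],
  [[0, 0, 0], 0, 1],
  [[0, 0, 0], 0, 1],
  [[0, 0, -0.4], 0, 1],
  [[0, 0, -0.6], 0, 1],
  [[0, 0, -1], 0, 1],
  [[0, 0, -1], 0, 1],
  [[0, 0, -1], 0, 1],
  [[0, 0, -0.8], 0, 1],
  [[0, 0, 0], 0, 1],
])

```text
t: 8.1
eef_pos: [0.5201, 0.0338, 0.2943]
tool_rot: [0.005, 0.091, 0.996, 0.002]
contact_force: [0.3, 0.4, -1.5]
gripper_width: 1.002
grasp_force: 0.0
```

```bash
python3 - <<'E'
from h import *
im=eyes.read_camera("top"); cv2.imwrite("pics/t2r.png",im)
im=eyes.read_camera("wrist"); cv2.imwrite("pics/w3r.png",im); np.save("w3.npy",np.array(cam("wrist")[2]))
todo([.542,-.234,.30],np.pi/2+.02)
E
```

```text
t 8.20 eef [0.5172 0.0336 0.2889] tilt z [ 0.0018  0.0006 -1.    ] | shift [-0.0195 -0.2681 -0.0112] turn -0.2027
```

In the tool's units: -0.028 m is -0.56, -0.002 m is -0.04, -0.1 rad / 4 = -0.025.

Call:
drive_effector([
  [[0, 0, 0], -0.025, 1],
  [[0, 0, 0], -0.025, 1],
  [[-0.04, -0.4, -0.02], 0, 1],
  [[-0.04, -0.56, -0.02], 0, 1],
  [[-0.04, -0.56, -0.02], 0, 1],
  [[-0.04, -0.56, -0.02], 0, 1],
  [[-0.04, -0.56, -0.02], 0, 1],
  [[-0.04, -0.56, -0.02], 0, 1],
  [[-0.04, -0.56, -0.02], 0, 1],
  [[-0.04, -0.56, -0.02], 0, 1],
  [[-0.04, -0.56, -0.02], 0, 1],
  [[-0.04, -0.48, -0.02], 0, 1],
  [[0, 0, 0], 0, 1],
  [[0, 0, 0], 0, 1],
  [[0, 0, 0], 0, 1],
  [[0, 0, 0], 0, 1],
])

```text
t: 9.8
eef_pos: [0.5415, -0.2326, 0.2977]
tool_rot: [-0.0, -0.01, 1.0, 0.0]
contact_force: [-0.4, -0.4, 0.2]
gripper_width: 1.003
grasp_force: 0.0
```

```bash
python3 - <<'E'
from h import *
todo([.542,-.234,.30],np.pi/2+.02)
c=cam("wrist"); w=eyes.read_camera("wrist"); cv2.imwrite("pics/w4r.png",w)
print("clamp pred",w2px("wrist",[[.542,-.234-.027,.191],[.542,-.234+.027,.191]],c).tolist(),"block centre in w4",w2px("wrist",[[.517,.033,.042]],c).tolist())
w3=cv2.imread("pics/w3r.png"); 
a=cv2.resize(w,None,fx=1.0,fy=1.0); b=crop(w3,200,60,160,280,1.5)
v=np.zeros((420,800,3),np.uint8); v[:,:560]=a; v[:420,560:800]=b[:420]
cv2.imwrite("pics/w4.png",v)
E
```

```text
t 9.80 eef [ 0.5415 -0.2326  0.2977] tilt z [-0.001   0.0008 -1.    ] | shift [-0.0004 -0.0014 -0.0023] turn -0.0009
clamp pred [[245.02190536437269, 209.11428825627684], [313.6408669773443, 210.34578878875132]] block centre in w4 [[498.61683432557817, 156.59052045604324]]
```

View pics/w4.png

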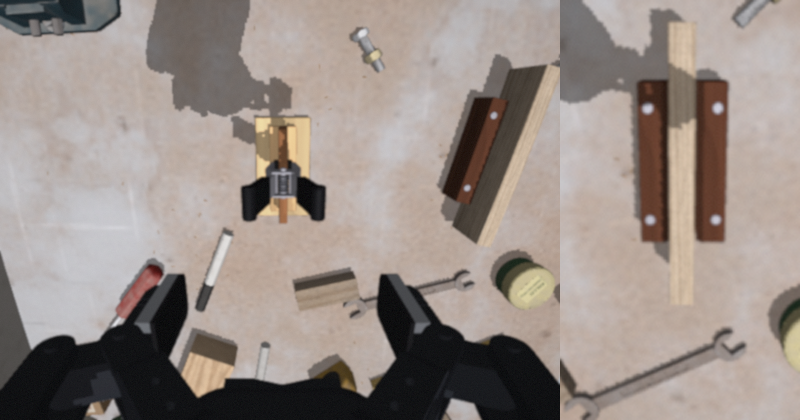

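The clamp's rolls show at about (250,203) and (318,203), and the rail plate is vertical at column 283. The inset shows the board in the groove, centred between the block's two halves. Next I refine the roll positions numerically.

```bash
python3 - <<'E'
from h import *
im=cv2.imread("pics/w4r.png"); c=cam("wrist"); o=monitor.get_obs(); q=o["tool_rot"]; M=R.from_quat([q[1],q[2],q[3],q[0]]).as_matrix()
m=(im.max(2)<60)[160:235,230:335]
for u in list(range(8,20,2))+list(range(88,98,2)):
    v=np.where(m[:,u])[0]; print(u+230,(v.min()+160,v.max()+160) if len(v) else None)
cols=[np.where(m[v])[0] for v in range(30,58)]; l=np.median([k.min() for k in cols])+230; r=np.median([k.max() for k in cols])+231
W=(px2w("wrist",[(l-.5,203),(r-.5,203),(283,127),(283,221)],[.191,.191,.07,.07],c)-o["eef_pos"])@M; print(l,r,W[:,:2].tolist())
E
```

```text
238 None
240 None
242 (np.int64(187), np.int64(198))
244 (np.int64(187), np.int64(219))
246 (np.int64(186), np.int64(219))
248 (np.int64(186), np.int64(219))
318 (np.int64(186), np.int64(219))
320 (np.int64(186), np.int64(219))
322 (np.int64(186), np.int64(218))
324 (np.int64(187), np.int64(201))
326 None
243.0 324.0 [[0.004918564699694338, -0.030321116784909327], [0.004908930999751481, 0.033074659415322144], [0.05423379223372035, 0.0017123890243920903], [-0.05413879973576242, 0.0018272481391700451]]
```

In the tool's units: 0.03 m is 0.6, 0.0045 m is 0.09.

Call:
drive_effector([
  [[0.09, 0.03, 0], 0, 1],
  [[0, 0, 0.4], 0, 1],
  [[0, 0, 0.6], 0, 1],
  [[0, 0, 0.6], 0, 1],
  [[0, 0, 0.5], 0, 1],
  [[0, 0, 0.3], 0, 1],
  [[0, 0, 0.16], 0, 1],
  [[0, 0, 0], 0, 1],
  [[0, 0, 0], 0, 1],
], grip_n=40)

```text
t: 10.75
eef_pos: [0.5374, -0.2327, 0.1711]
tool_rot: [0.001, -0.009, 1.0, -0.0]
contact_force: [0.1, 0.0, 1.1]
gripper_width: 1.0
grasp_force: 0.0
```

Call:
drive_effector([
  [[0, 0, 0], 0, 0.7],
  [[0, 0, 0], 0, 0.7],
  [[0, 0, 0], 0, 0.7],
])

```text
t: 11.05
eef_pos: [0.5371, -0.2327, 0.1707]
tool_rot: [0.0, -0.009, 1.0, -0.0]
contact_force: [1.3, -0.4, -1.0]
gripper_width: 0.702
grasp_force: 7.2
```

In the tool's units: -0.001 m is -0.02.

Call:
drive_effector([
  [[0, 0.02, -0.02], 0, 0.6],
  [[0, 0, -0.02], 0, 0.55],
  [[0, 0, -0.02], 0, 0.5],
  [[0, 0, -0.02], 0, 0.45],
  [[0, 0, -0.02], 0, 0.4],
  [[0, 0, 0], 0, 0.37],
  [[0, 0, 0], 0, 0.37],
  [[0, 0, 0], 0, 0.37],
], grip_n=40)

```text
t: 11.85
eef_pos: [0.5369, -0.2316, 0.1752]
tool_rot: [-0.0, -0.009, 1.0, 0.0]
contact_force: [-0.4, -0.6, -0.6]
gripper_width: 0.373
grasp_force: 12.6
```

```bash
python3 - <<'E'
from h import *
w=eyes.read_camera("wrist"); s=eyes.read_camera("scene")
v=np.zeros((420,800,3),np.uint8); v[:,:400]=w[:,80:480]; v[:,400:]=crop(s,250,210,100,105,4)
cv2.imwrite("pics/w5.png",v)
E
```

```text
(no output)
```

View pics/w5.png

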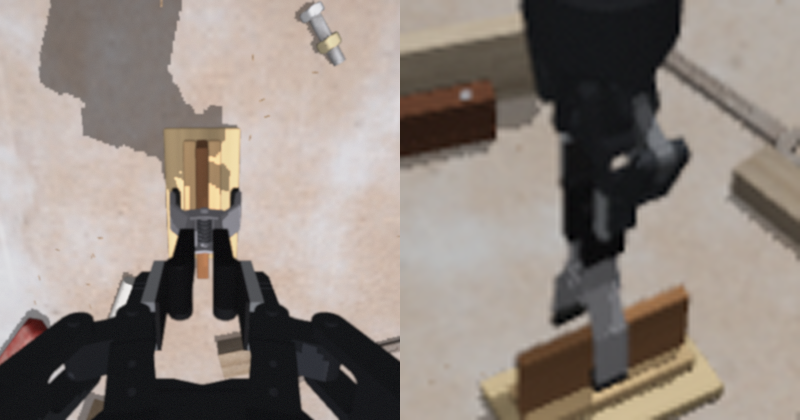

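The squeeze worked. The jaws stand at (170,215) and (238,215) with the plate midway at column 203, the opening of 31.7 mm means about 0.5 rad, and the pad force is 12.6 N. Lifting off.

In the tool's units: -0.02 m is -0.4, -0.015 m is -0.3.

Call:
drive_effector([
  [[0, 0, -0.1], 0, 0.37],
  [[0, 0, -0.2], 0, 0.37],
  [[0, 0, -0.3], 0, 0.37],
  [[0, 0, -0.4], 0, 0.37],
  [[0, 0, -0.4], 0, 0.37],
  [[0, 0, -0.3], 0, 0.37],
  [[0, 0, -0.1], 0, 0.37],
  [[0, 0, 0], 0, 0.37],
], grip_n=40)

```text
t: 12.75
eef_pos: [0.5374, -0.2319, 0.2664]
tool_rot: [0.001, -0.009, 1.0, -0.0]
contact_force: [0.1, -0.3, -1.2]
gripper_width: 0.375
grasp_force: 12.5
```

```bash
python3 - <<'E'
from h import *
todo([.5168,.0335,.26],np.pi/2-.182)
E
```

```text
t 12.75 eef [ 0.5374 -0.2319  0.2664] tilt z [ 0.002  -0.0004 -1.    ] | shift [0.0683 0.2573 0.0063] turn 0.1991
```

In the tool's units: 0.023 m is 0.46, 0.021 m is 0.42, 0.05 rad / 4 = 0.0125.

Call:
drive_effector([
  [[0, 0, 0], 0.0125, 0.37],
  [[0, 0, 0], 0.0125, 0.37],
  [[0, 0, 0], 0.0125, 0.37],
  [[0, 0, 0], 0.0125, 0.37],
  [[0.04, 0.18, 0], 0, 0.37],
  [[0.08, 0.32, 0], 0, 0.37],
  [[0.12, 0.42, 0], 0, 0.37],
  [[0.12, 0.46, 0], 0, 0.37],
  [[0.12, 0.46, 0], 0, 0.37],
  [[0.12, 0.46, 0], 0, 0.37],
  [[0.12, 0.46, 0], 0, 0.37],
  [[0.12, 0.46, 0], 0, 0.37],
  [[0.12, 0.46, 0], 0, 0.37],
  [[0.12, 0.42, 0], 0, 0.37],
  [[0.12, 0.42, 0], 0, 0.37],
  [[0.08, 0.32, 0], 0, 0.37],
  [[0.06, 0.18, 0], 0, 0.37],
  [[0.04, 0.12, 0], 0, 0.37],
  [[0, 0, 0], 0, 0.37],
  [[0, 0, 0], 0, 0.37],
])

```text
t: 14.75
eef_pos: [0.5158, 0.0328, 0.2652]
tool_rot: [-0.0, 0.092, 0.996, -0.0]
contact_force: [0.1, -0.4, -1.5]
gripper_width: 0.374
grasp_force: 12.5
```

Call:
drive_effector([
  [[0, 0, 0], 0, 0.37],
  [[0, 0, 0], 0, 0.37],
  [[0, 0, 0], 0, 0.37],
  [[0, 0, 0], 0, 0.37],
])

```text
t: 15.15
eef_pos: [0.5159, 0.0333, 0.2653]
tool_rot: [0.0, 0.092, 0.996, -0.0]
contact_force: [1.1, -0.1, -0.1]
gripper_width: 0.371
grasp_force: 12.5
```

```bash
python3 - <<'E'
from h import *
todo([.5168,.0335,.26],np.pi/2-.182)
w=eyes.read_camera("wrist"); t=eyes.read_camera("scene"); cv2.imwrite("pics/w6r.png",w)
v=np.zeros((504,800,3),np.uint8); v[:,:480]=crop(w,120,0,320,336,1.5); v[:480,480:]=crop(t,200,150,80,120,4)
cv2.imwrite("pics/w6.png",v)
E
```

```text
t 15.15 eef [0.5159 0.0333 0.2653] tilt z [ 0.0001 -0.     -1.    ] | shift [-0.0009  0.0003  0.0053] turn -0.0013
```

View pics/w6.png

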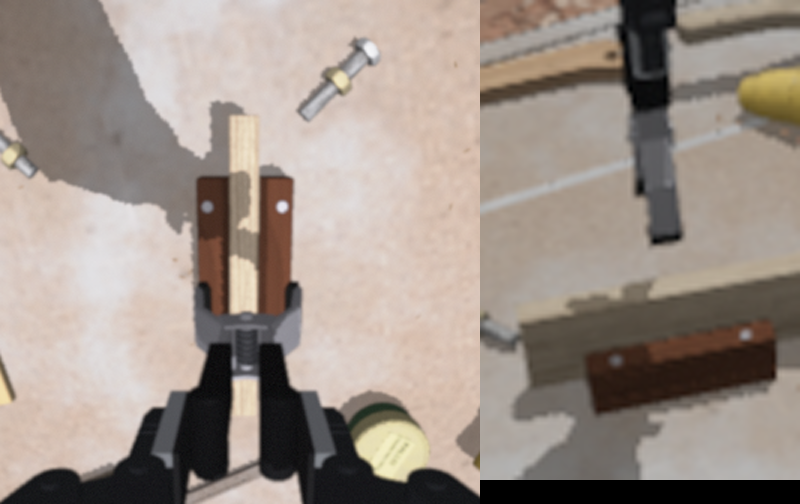

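The wrist view shows the jaws straddling the board, with their middle at column 248 and the board at 244, so about 2 mm off to +y. In the scene inset the jaw tip is at about (246,210) in full-picture pixels. I'll check its height against the prediction before lowering.

```bash
python3 - <<'E'
from h import *
o=monitor.get_obs(); q=o["tool_rot"]; M=R.from_quat([q[1],q[2],q[3],q[0]]).as_matrix()
for s in (-1,1):
  for x in (-.011,.011):
    print(s,x,w2px("scene",[o["eef_pos"]+M@[x,s*.0234+.002,h] for h in (.1216,.1316)]).tolist())
E
```

```text
-1 -0.011 [[250.55046701415654, 207.0122178431402], [250.78706096101445, 209.92981493186022]]
-1 0.011 [[242.12166697642013, 208.5276723188608], [242.4132578450897, 211.44651154839931]]
1 -0.011 [[247.01921067888986, 195.85004783134718], [247.26941164610406, 198.74259337254747]]
1 0.011 [[238.85173400861703, 197.27546356245495], [239.1534244389444, 200.1696990863663]]
```

Units first: shifts go in shares of 50 mm and turns go in shares of 4 rad. So 0.01 m is 0.2, -0.002 m is -0.04.

Call:
drive_effector([
  [[0, -0.04, 0], 0, 0.37],
  [[0, 0, 0.1], 0, 0.37],
  [[0, 0, 0.2], 0, 0.37],
  [[0, 0, 0.2], 0, 0.37],
  [[0, 0, 0.2], 0, 0.37],
  [[0, 0, 0.2], 0, 0.37],
  [[0, 0, 0.2], 0, 0.37],
  [[0, 0, 0.2], 0, 0.37],
  [[0, 0, 0.2], 0, 0.37],
  [[0, 0, 0.16], 0, 0.37],
  [[0, 0, 0.08], 0, 0.37],
  [[0, 0, 0], 0, 0.37],
  [[0, 0, 0], 0, 0.37],
  [[0, 0, 0], 0, 0.37],
])

```text
t: 16.65
eef_pos: [0.5159, 0.0317, 0.1788]
tool_rot: [0.0, 0.091, 0.996, 0.0]
contact_force: [0.3, 0.2, -1.5]
gripper_width: 0.372
grasp_force: 12.6
```

```bash
python3 - <<'E'
from h import *
w=eyes.read_camera("wrist"); t=eyes.read_camera("scene"); cv2.imwrite("pics/w7r.png",w)
v=np.zeros((480,800,3),np.uint8); v[:,:400]=crop(w,180,90,200,240,2); v[:400,400:]=crop(t,210,180,80,80,5)
cv2.imwrite("pics/w7.png",v)
E
```

```text
(no output)
```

View pics/w7.png

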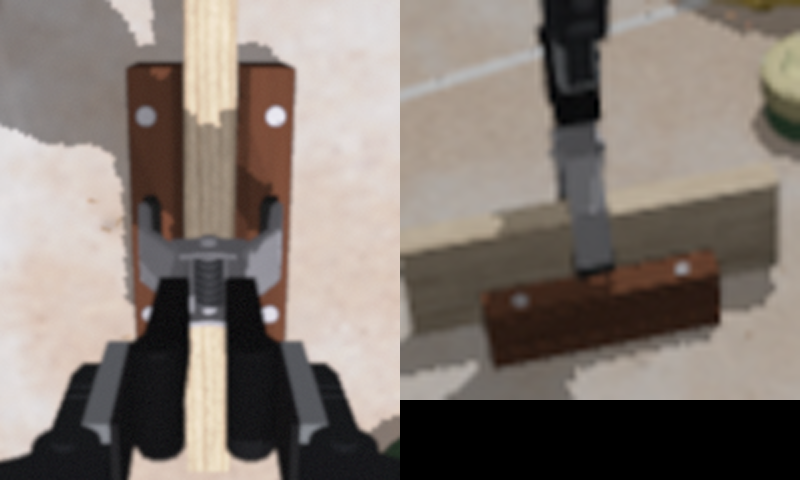

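```bash
python3 - <<'E'
from h import *
o=monitor.get_obs(); q=o["tool_rot"]; M=R.from_quat([q[1],q[2],q[3],q[0]]).as_matrix(); print(o["t"],o["contact_force"])
for z in (.047,.057,.067):
  P=lambda y,dz:[[*(o["eef_pos"]+M@[x,y,0])[:2],z+dz] for x in (-.011,.011)]
  print(z,"inner",w2px("scene",P(-.0234,0)).tolist(),"outer",w2px("scene",P(-.032,.002)).tolist())
s=eyes.read_camera("scene"); print(s[226:242:1,248].tolist())
E
```

```text
16.75 [-0.269   0.0001 -1.169 ]
0.047 inner [[253.10242238835733, 234.66127825096171], [245.16001590829921, 236.19008650990818]] outer [[253.71367827764783, 236.31212166257063], [245.71736788665265, 237.85767240796415]]
0.057 inner [[252.8907907356703, 232.04333503123743], [244.89860097823058, 233.5722290749354]] outer [[253.50426372643412, 233.68593733994462], [245.45746825818694, 235.23165239489808]]
0.067 inner [[252.6766525222382, 229.39293088050457], [244.63408483698595, 230.9217818424047]] outer [[253.29234868347476, 231.02693782455174], [245.194460400851, 232.57268683057757]]
[[83, 81, 81], [83, 80, 80], [83, 80, 81], [83, 80, 81], [82, 80, 80], [82, 79, 80], [78, 76, 76], [57, 55, 55], [20, 20, 20], [31, 41, 64], [32, 45, 74], [26, 36, 58], [25, 36, 56], [21, 29, 47], [17, 24, 39], [19, 26, 42]]
```

The jaw's lower end at row 234.5 matches a tip height of about 57 mm. That is 15 mm above the block and 20 mm below the board's top edge. The gaps to the board are even on both sides and there is no contact force, so I'm handing in.

Call:
drive_effector([
  [[0, 0, 0], 0, 0.37],
  [[0, 0, 0], 0, 0.37],
  [[0, 0, 0], 0, 0.37],
])

```text
t: 17.1
eef_pos: [0.5155, 0.0316, 0.1783]
tool_rot: [0.0, 0.091, 0.996, 0.0]
contact_force: [0.3, 0.3, -1.2]
gripper_width: 0.372
grasp_force: 12.6
```

```bash
python3 -c "
from station import bot; print(bot.hand_in())"
```

```text
the job is handed in; nothing more can be done
None
```

I handed the job in at 17.1 s, with no verdict printed: the board is in the groove and released, and the clamp is held open over its top edge, tips about 20 mm below it, with no contact seen.

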